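# Radio on the hall console: one click louder

### The arm

A 6-joint arm with a two-finger parallel gripper is mounted at the origin on the work surface. World frame = base frame: x ahead of the robot, y to its left, z up, the work surface at z = 0. Lengths are in m, angles in rad, forces in N, time in s.
With the tool pointing down it reaches from about 0.425 to 0.95 m from the base axis. Payload 3.5 kg.
Tool frame: the origin (TCP) lies midway between the tips of the shut fingers; the grasp point (between the pads) lies 19 mm behind it (ctrl.grip_point_offset is the distance from the TCP to the grasp point, in m); z points along the fingers, y is the direction in which the jaws open and shut (so a half turn about z gives the same grasp; the last joint's range is limited). The gripper opens to 85 mm and grips with 20 to 120 N. Pads are 22 mm wide; open, the fingers measure 114 mm over their backs; the gripper's body (76 mm by 85 mm) begins 54 mm behind the grasp point. The pads swing forward as they close: fully open they stand 13 mm farther back than shut.
Start: joints at [0.957, 0.286, 1.577, -0, 1.279, -0.15], TCP at [0.302, 0.604, 0.231] pointing down, gripper open.
Joint ranges: [-2.77, 2.77], [-0.9, 2.22], [0.21, 2.48], [-1.53, 4.67], [0.24, 2.81], [-2.84, 2.84]. Speed limits (rad/s): [2.79, 2.79, 3.14, 3.14, 3.14, 3.14].

### API

Orientations are given as [roll, pitch, yaw] about the fixed x, y, z axes, in that order (R = Rz(yaw) Ry(pitch) Rx(roll)).
In Python, from plant import ctrl gives the robot as it stands.
- The arm moves only by the tool servo_tool, never from a script. Its argument "deltas" is a list of rows, each a list of 6 numbers: the shift along the tool's x, y, z in mm, then the turn, a rotation vector about the tool's x, y, z in degrees. A call has 1 to 10 rows; each row is the pose to reach, as a shift and turn from the pose commanded when the call began, along the tool's axes at that moment; what a row does not reach only later rows make up. A row lasts 1/12 s, in which the tool goes at most 41.7 mm and 7.16 degrees, less where a joint would pass 70% of its speed; a pose out of reach is approached as far as the arm can. A call with a gripper value outside its range is refused whole. "claw" is the closure, from 0 (fully open) to 1 (shut), set as the call begins (left out, the last holds). The fingers move at their own pace and stop on an object; the grip force is fixed at half the most. Time passes only in rows, so rows that repeat a pose let the fingers close. It gives the time, the measured TCP pose, the force and the opening at its end, in the units of the state.
- ctrl.sense(): the state, without advancing time (a new reading comes with each control period).
- ctrl.snapshot(name): name is "scene" or "side" or "wrist"; returns a dict with "image" (480x640x3 uint8, red, green, blue), "K" (3x3 intrinsics, pixels), "dist_coeffs" ([k1, k2, p1, p2, k3] as OpenCV has them; the pictures are not rectified), "extrinsics" (4x4, takes a point from world to camera coordinates). Camera axes: x right, y up, looking along -z (the intrinsics and any distortion apply to the point x, -y, -z); pixel columns grow to the right and rows downward; lengths in m; the calibration is good to about 2 mm. A picture is of the moment at which its call begins. There is no depth.
- ctrl.job_done(): hands the job in, once; it reports no verdict.
The state is a dict: "time": time; "q": joint angles; "qvel": joint speeds; "effort": joint torques, N m; "eef_pos": TCP position; "ee_rot": TCP orientation; "contact_force": force on the tool from outside, world axes, zero at the start; "torque": the same for the moment, N m; "finger_gap": finger opening in m.
Only numpy, scipy, OpenCV 4.12 (cv2) and the standard library are available. Lean on these libraries where they do the work, as an engineer would, in place of code of your own. Each camera call takes 0.05 s, during which the arm holds its last target. There are 200 camera calls.

### The job

Make the radio one click louder: lay a fingertip on the large knurled volume wheel in its top and roll it by friction, towards the side where the bars printed beside it grow long, until it has clicked into the very next position, then take the hand away. Do not pinch the wheel or lean on it, do not lift or shove the radio, and leave its small tone wheel and the things around it as they are.

Things in the scene. Friction and masses are not known exactly. Their poses are not given: they have to be found in the camera images.
- radio: Table radio loose on four rubber feet, dark wooden case, aluminium top: 120 mm deep (x), 230 wide (y), 118 high, 1.8 kg. Origin under its centre; z up, x from the front (cloth grille, black window) to the back, y to the left of someone facing the front. Two dark knurled wheels, axles along x, stand out of the flat top: large volume wheel at y +55 mm, small tone wheel at y -65 mm.
- volume_crest (a point): Highest point of the volume wheel, fixed to the radio at x 0, y +55, z 127 mm of its frame; it stays when the wheel turns. The wheel is 52 mm in diameter, 16 mm wide (x), shows 9 mm above the top over 39 mm in y. A rail 5 mm wide, 48 mm long, 5.5 mm high runs along each side of it, 1.5 mm off, with a white index line at the crest.
- volume_wheel (a joint): Turn of the volume wheel, 0 to 4.712 rad, growing as it gets louder (top moves to -y of the radio). A sprung roller holds it at every whole multiple of 0.5236 rad (13.6 mm of rim); at the start it rests at 1.571 or 2.094. Let go past half way it snaps on to the next click, before that it springs back. It takes 1 to 2 N along the rim. White lines inlaid in the rim, one a click, are longer for louder.
- volume_rim (a point): A point on the rim of the volume wheel that turns with it, 26 mm from the axle; it is at the crest when the joint reads 0 and lies inside the case at the start. One click moves it 13.5 mm, two clicks 26 mm, in a straight line.
- loud_end (a point): Middle of the longest of six printed black bars on the flat top, on the front side of the volume wheel, 34 mm before and 20 mm to -y of the crest. The bars grow from the +y end to this -y end: rolling the wheel's top towards -y of the radio (to the right of someone facing the front) makes it louder.
- tone_rim (a point): A point on the rim of the small tone wheel (32 mm diameter, 8 mm wide, shows 5 mm above the top at y -65 mm of the radio); it turns with the wheel, 16 mm from its axle. This wheel is to be left alone.
- dish: Round teal ceramic dish, 132 mm across the rim, 26 mm high, origin under its centre; on the right of the radio. To be left alone.
- keys: Two brass house keys on a steel ring, 55 mm long, lying in the dish. To be left alone.
- compact: Rose gold compact mirror, closed, a disc 72 mm across and 14 mm thick, lying before the radio; origin under its centre. To be left alone.
- hair_clip: Brown plastic claw hair clip, 80 mm long, 45 mm wide, 49 mm high, before the radio; origin under its centre. To be left alone.
- jar: Small glass jar with a metal twist cap, 52 mm across, 66 mm high, on the left of the radio; origin under its centre. To be left alone.

How it is judged:
On the way:
1. the fingers turn the volume wheel (contact force between the fingers and radio above 0.3 N and distance of volume_rim from where it was at the start of the episode above 0.004 m), for 0.02 s.
At the end, for the whole second after the job is handed in: The volume wheel rests in the click position next louder than the one it started in (2.094 or 2.618 rad, within 0.12 rad), after one click of 30 degrees from its start; the radio stands on its feet within 6 mm of where it stood ((value of joint volume_wheel between 1.974 and 2.214 rad or value of joint volume_wheel between 2.498 and 2.738 rad) and distance of volume_rim from where it was at the start of the episode between 0.0065 and 0.0195 m and velocity of joint volume_wheel between -0.1 and 0.1 rad/s and distance of radio from where it was at the start of the episode below 0.006 m and angle between radio's own z axis and vertical below 0.03 rad); the robot touches nothing.
It fails at once if the radio is lifted or tipped (height (world z) of radio above 0.005 m or angle between radio's own z axis and vertical above 0.08 rad).
It fails at once if the radio is shoved more than 6 mm (distance of radio from where it was at the start of the episode above 0.006 m).
It fails at once if the wheel or the radio is squeezed or leaned on with more than 35 N (contact force between the fingers and radio above 35 N).
It fails at once if the tone wheel is turned (distance of tone_rim from where it was at the start of the episode above 0.008 m).
It fails at once if the dish, keys, compact, hair clip or jar is moved or lifted (distance of any of dish, compact, hair_clip, jar from where it was at the start of the episode above 0.012 m or distance of keys from where it was at the start of the episode above 0.015 m).
It also fails if it takes over 32 s, if anything falls off the work surface, if the arm or the gripper's body presses on something with over 40 N, if the wrist force passes 120 N, or if a joint passes its speed limit or range.

## Working session

There is one attempt and no reset: what is moved stays moved. The work goes in short steps, Python scripts to look and compute and a tool call to move; the robot and the scene stay as the last step left them, time stands still between calls to the robot, and variables do not carry over. Pictures are saved under pics/ and viewed, about 8 in all and at most 12, crops included, and the job is handed in when it is done.

Besides the shell and the picture viewer there is one more tool, called as a command line: name --pt "numbers of a row" for each row, then --argument value for the rest. servo_tool: Moves the arm, as the interface text tells. Its arguments: {"type":"object","properties":{"deltas":{"type":"array","items":{"type":"array","items":{"type":"number"}}},"claw":{"type":"number"}},"required":["deltas"]}

```bash
mkdir -p pics
cat > h.py <<'E'
import numpy as np,cv2
from plant import ctrl
def snap(n,f):
    s=ctrl.snapshot(n);cv2.imwrite('pics/'+f,cv2.cvtColor(s['image'],cv2.COLOR_RGB2BGR));np.savez('pics/'+f[:-4]+'.npz',**{k:np.array(v) for k,v in s.items()});return s
F=np.diag([1.,-1,-1])
def proj(s,P):
    E=np.array(s['extrinsics']);P=np.atleast_2d(P).astype(float)
    R=F@E[:3,:3];t=F@E[:3,3]
    return cv2.projectPoints(P,cv2.Rodrigues(R)[0],t,np.array(s['K'],float),np.array(s['dist_coeffs'],float))[0][:,0]
def onplane(s,uv,z):
    E=np.array(s['extrinsics']);R=F@E[:3,:3];t=F@E[:3,3]
    n=cv2.undistortPoints(np.array(uv,float).reshape(-1,1,2),np.array(s['K'],float),np.array(s['dist_coeffs'],float))[:,0]
    C=-R.T@t;d=np.c_[n,np.ones(len(n))]@R
    return C+d*((np.atleast_1d(z)-C[2])/d[:,2])[:,None]
E
python3 - <<'E'
from h import *
a=snap('scene','s1.png')['image'];b=snap('side','d1.png')['image']
print(ctrl.sense())
E
```

```text
{'time': 0.1, 'q': array([ 9.57029065e-01,  2.87098003e-01,  1.57805135e+00,  7.10154569e-06,
        1.27860861e+00, -1.49976402e-01]), 'qvel': array([-0.00049789, -0.00185761, -0.00395936,  0.0010347 ,  0.00069569,
        0.00236058]), 'effort': array([ 9.35403477e-04, -4.07294226e+01, -2.93700367e+01, -1.19035412e-04,
        3.38555154e-03,  1.52497364e-05]), 'eef_pos': array([0.30156157, 0.60321683, 0.23006032]), 'ee_rot': array([-3.13945266e+00, -3.30249284e-04,  2.67779939e+00]), 'contact_force': array([ 0.53166447, -0.82137197, -0.18525156]), 'torque': array([-0.00431323,  0.03912923,  0.00667625]), 'finger_gap': 0.08544593079399579}
```

View pics/s1.png

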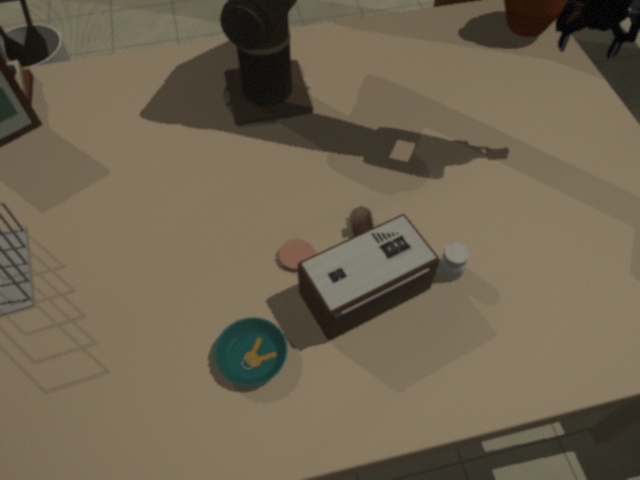

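View pics/d1.png

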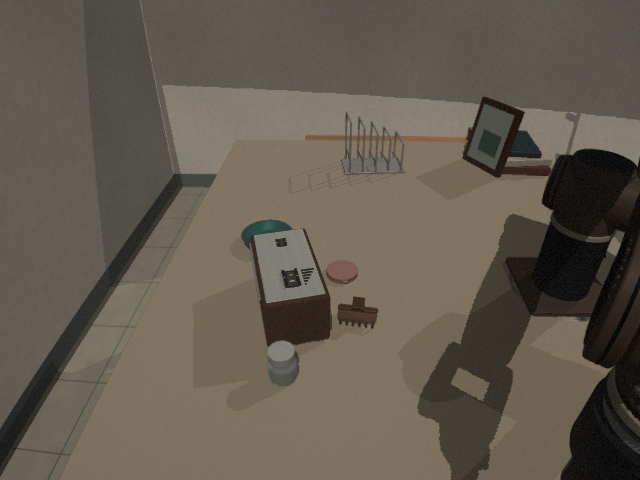

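The scene view shows the radio's top with corners near (405,215), (437,262), (333,310) and (300,265). The volume wheel is at about (396,246), with the bars towards the robot, and the tone wheel is at (337,274). The dish is at (251,352), the compact at (297,254), the clip at (361,220) and the jar at (455,257). The side view agrees, with the wheel at about (291,277).

Run:
```python
from h import *
s=np.load('pics/s1.npz');d=np.load('pics/d1.npz')
c=onplane(s,[(405,215),(437,262),(333,310),(300,265)],.118);print(c.round(3),c.mean(0))
print('wheels s',onplane(s,[(396,246),(337,274)],.122).round(3));print('wheels d',onplane(d,[(291,277),(281,242)],.122).round(3))
print('others',onplane(s,[(251,352),(297,254),(361,220),(455,250)],[.01,.01,.03,.066]).round(3))
for n,im,b in(('s',s,(290,200,450,320)),('d',d,(235,215,345,300))):
    x0,y0,x1,y1=b;cv2.imwrite(f'pics/c{n}.png',cv2.cvtColor(cv2.resize(im['image'][y0:y1,x0:x1],None,fx=5 if n=='s' else 5,fy=5,interpolation=cv2.INTER_CUBIC),cv2.COLOR_RGB2BGR))
```

```text
[[ 0.517  0.174  0.118]
 [ 0.628  0.197  0.118]
 [ 0.677 -0.005  0.118]
 [ 0.578 -0.04   0.118]] [0.59995574 0.08122175 0.118     ]
wheels s [[0.581 0.135 0.122]
 [0.613 0.018 0.122]]
wheels d [[0.58  0.135 0.122]
 [0.612 0.023 0.122]]
others [[ 0.672 -0.154  0.01 ]
 [ 0.487 -0.029  0.01 ]
 [ 0.449  0.113  0.03 ]
 [ 0.582  0.259  0.066]]
```

View pics/cs.png

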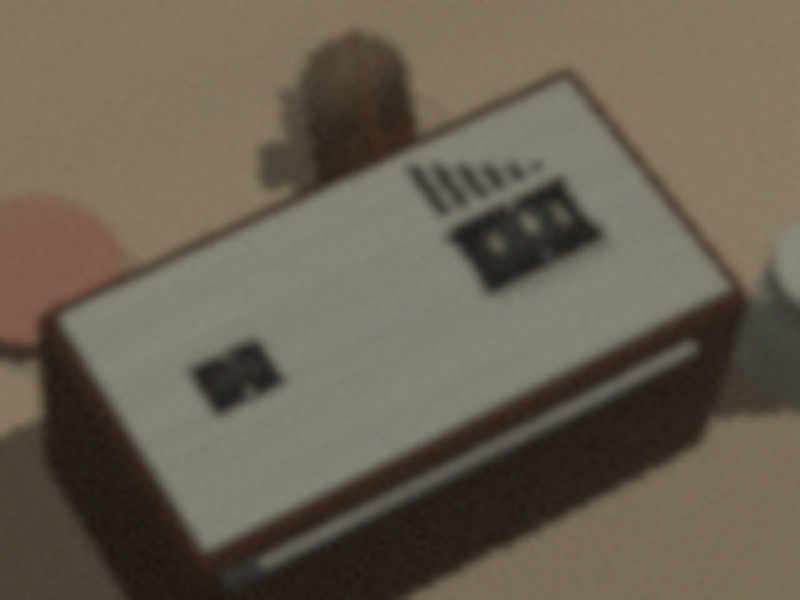

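```bash
cat >> h.py <<'E'
from scipy.spatial.transform import Rotation as Rn
from scipy.optimize import least_squares
def W(p,L):
    c,s_=np.cos(p[2]),np.sin(p[2]);L=np.atleast_2d(L)
    return np.c_[p[0]+c*L[:,0]-s_*L[:,1],p[1]+s_*L[:,0]+c*L[:,1],L[:,2]]
def fit(s,L,uv):
    r=least_squares(lambda p:(proj(s,W(p,L))-uv).ravel(),[.6,.08,.267]);return r.x,r.fun.round(1)
def togo(target,yaw):
    st=ctrl.sense();R=Rn.from_euler('xyz',st['ee_rot']);G=Rn.from_euler('xyz',[np.pi,0,yaw])
    print('mm',(R.inv().apply(np.array(target)-st['eef_pos'])*1e3).round(1),'deg',np.degrees((R.inv()*G).as_rotvec()).round(1),st['eef_pos'].round(4),st['contact_force'].round(2),st['time'])
E
python3 - <<'E'
from h import *
s=np.load('pics/s1.npz')
L=np.array([[-60,115,118],[60,115,118],[60,-115,118],[-60,-115,118],[0,55,122],[0,-65,120]])/1e3
uv=np.array([(568,70),(745,297),(207,568),(42,318),(525,236),(237,378)])/5+[290,200]
p,f=fit(s,L,uv);print(p.round(4),f);c=W(p,[[0,.055,.127]])[0];print(c)
togo(c+[0,0,.09],p[2]+np.pi/2)
E
```

```text
[0.5979 0.0807 0.2788] [ 0.5 -2.5  3.1 -0.5 -1.5  2.8 -2.5 -0.9  0.4 -0.4  0.2  0.2]
[0.5827922 0.1335772 0.127    ]
mm [-461.6 -294.2   13.5] deg [-0.1  0.  47.4] [0.3016 0.6032 0.2301] [ 0.53 -0.82 -0.19] 0.1
```

servo_tool --claw 1 --pt "-20 -13 0 0 0 3" --pt "-50 -32 0 0 0 8" --pt "-80 -51 3 0 0 13" --pt "-110 -70 4 0 0 18" --pt "-140 -89 5 0 0 23" --pt "-170 -108 6 0 0 28" --pt "-200 -127 7 0 0 33" --pt "-230 -147 8 0 0 38" --pt "-260 -166 9 0 0 42" --pt "-290 -185 9 0 0 47.4"

```text
time: 0.93
eef_pos: [0.4786, 0.3067, 0.2215]
ee_rot: [-3.14, 0.0, 1.847]
contact_force: [0.2, -0.6, 0.5]
finger_gap: 0.0001
```

Run:
```python
from h import *
p=[0.5979,0.0807,0.2788];c=W(p,[[0,.055,.127]])[0];togo(c+[0,0,.09],p[2]+np.pi/2)
```

```text
mm [-195.    53.     4.5] deg [-0.1  0.  -0.2] [0.4786 0.3067 0.2215] [ 0.24 -0.56  0.46] 0.9333
```

servo_tool --pt "-35 9 0 0 0 0" --pt "-70 19 2 0 0 0" --pt "-105 28 4 0 0 0" --pt "-140 38 5 0 0 0" --pt "-170 46 5 0 0 0" --pt "-188 51 5 0 0 0" --pt "-195 53 5 0 0 0" --pt "-195 53 5 0 0 0" --pt "-195 53 5 0 0 0"

```text
time: 1.68
eef_pos: [0.5828, 0.1362, 0.2169]
ee_rot: [-3.141, -0.001, 1.85]
contact_force: [-0.3, -0.6, -0.2]
finger_gap: -0.0
```

Run:
```python
from h import *
p=[0.5979,0.0807,0.2788];c=W(p,[[0,.055,.127]])[0];togo(c+[0,0,.09],p[2]+np.pi/2)
s=snap('wrist','w1.png');print(proj(s,[c]),proj(s,W(p,[[-.034,.035,.118]])))
```

```text
mm [-2.5 -0.7 -0.1] deg [-0.1 -0.1  0. ] [0.5828 0.1362 0.2169] [-0.35 -0.59 -0.24] 1.6833
[[320.9274578  251.01097073]] [[272.59529335 273.49143018]]
```

View pics/w1.png

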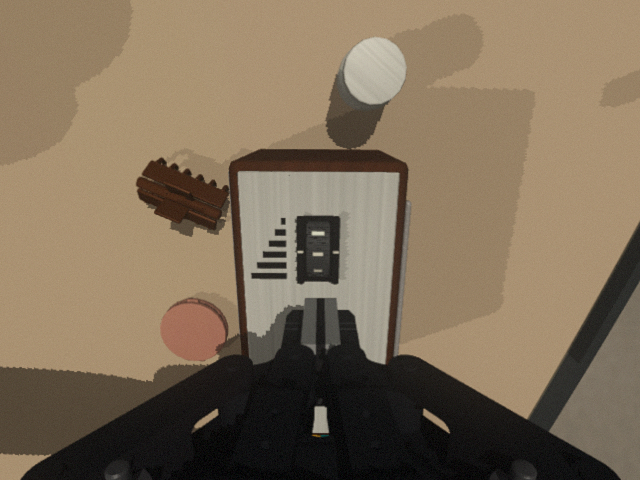

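Run:
```python
from h import *
s=np.load('pics/w1.npz')
L=np.array([[-34,35,118],[-11,55,123.5],[11,55,123.5],[-60,115,118],[60,115,118]])/1e3
uv=np.array([(269,276),(300,252.5),(337,252.5),(231,163),(408,166)])
p,f=fit(s,L,uv);print(p.round(4),f);c=W(p,[[0,.055,.127]])[0];print(c.round(4))
x=W(p,[[0,.062,.127]])[0]
togo(x+[0,0,.003],p[2]+np.pi/2)
```

```text
[0.596  0.0766 0.2607] [ 0.5  1.1  1.8  1.2 -2.6  1.8 -5.  -1.8  5.3 -1.2]
[0.5819 0.1298 0.127 ]
mm [ 0.5 -2.4 87. ] deg [-0.  -0.   1.1] [0.5826 0.1367 0.217 ] [0.11 0.29 0.91] 1.7333
```

The wrist view shows the wheel's crest at about (318,252) between the index lines. The longest bar is at (269,276), on the -y side, and the fingers are shut and aligned with the case.

servo_tool --pt "0 -1 20 0 0 0.5" --pt "0 -2 40 0 0 1" --pt "0 -2 60 0 0 1" --pt "0 -2 74 0 0 1" --pt "0 -2 80 0 0 1" --pt "0 -2 80 0 0 1" --pt "0 -2 80 0 0 1"

```text
time: 2.32
eef_pos: [0.5812, 0.1361, 0.1377]
ee_rot: [3.141, -0.0, 1.834]
contact_force: [-1.0, -0.3, 0.9]
finger_gap: -0.0001
```

Run:
```python
from h import *
p=[0.596,0.0766,0.2607]
togo(W(p,[[0,.062,.127]])[0],p[2]+np.pi/2)
s=snap('wrist','w2.png');cv2.imwrite('pics/w2c.png',cv2.resize(cv2.imread('pics/w2.png')[180:400,200:440],None,fx=2.5,fy=2.5))
```

```text
mm [ 0.7 -1.  10.7] deg [ 0.  -0.   0.2] [0.5812 0.1361 0.1377] [-0.98 -0.28  0.95] 2.3167
```

View pics/w2c.png

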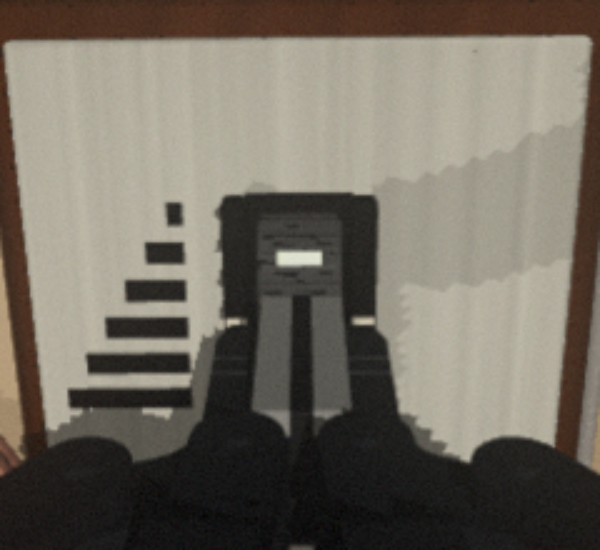

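The crop shows the shut tips centred laterally on the wheel (column 301 against 300) and over the crest, with the index lines at row 322. I'll descend slowly and watch the force.

servo_tool --pt "0 -1 3 0 0 0" --pt "0 -1 6 0 0 0" --pt "0 -1 8 0 0 0" --pt "0 -1 9 0 0 0" --pt "0 -1 9 0 0 0"

```text
time: 2.78
eef_pos: [0.5803, 0.1348, 0.1281]
ee_rot: [-3.141, -0.0, 1.833]
contact_force: [0.7, -0.4, 0.5]
finger_gap: -0.0003
```

servo_tool --pt "0 0 0.5 0 0 0" --pt "0 0 1 0 0 0" --pt "0 0 1 0 0 0"

```text
time: 3.03
eef_pos: [0.5804, 0.1349, 0.1273]
ee_rot: [-3.142, 0.0, 1.833]
contact_force: [0.4, -0.1, -0.2]
finger_gap: -0.0
```

servo_tool --pt "0 0 0.5 0 0 0" --pt "0 0 0.5 0 0 0"

```text
time: 3.2
eef_pos: [0.5806, 0.1349, 0.1271]
ee_rot: [3.141, 0.0, 1.833]
contact_force: [-1.5, 0.1, 1.1]
finger_gap: 0.0
```

servo_tool --pt "0 0 0.5 0 0 0" --pt "0 0 0.5 0 0 0"

```text
time: 3.37
eef_pos: [0.5806, 0.1349, 0.127]
ee_rot: [3.141, 0.0, 1.833]
contact_force: [-1.3, 1.1, 3.7]
finger_gap: -0.0
```

servo_tool --pt "0 0 0.5 0 0 0" --pt "0 0 0.5 0 0 0"

```text
time: 3.53
eef_pos: [0.5807, 0.1349, 0.1269]
ee_rot: [3.141, 0.0, 1.833]
contact_force: [-4.1, -0.9, 4.9]
finger_gap: -0.0003
```

servo_tool --pt "-1 0 0 0 0 0" --pt "-2 0 0 0 0 0" --pt "-3 0 0 0 0 0" --pt "-4 0 0 0 0 0" --pt "-4 0 0 0 0 0"

```text
time: 3.95
eef_pos: [0.5817, 0.1312, 0.1269]
ee_rot: [3.141, -0.0, 1.833]
contact_force: [-2.4, 1.5, 5.8]
finger_gap: 0.0
```

Run:
```python
from h import *
s=snap('wrist','w3.png');cv2.imwrite('pics/w3c.png',cv2.resize(cv2.imread('pics/w3.png')[180:400,200:440],None,fx=2.5,fy=2.5));print(ctrl.sense()['contact_force'])
```

```text
[-3.40500218  0.46880992  6.43592214]
```

View pics/w3c.png

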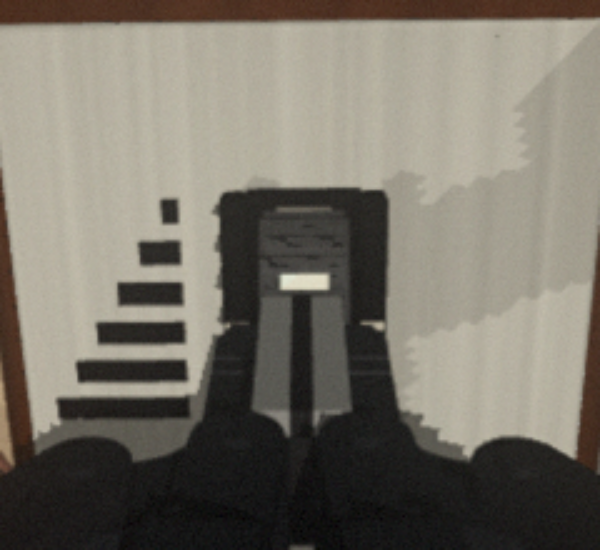

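The wheel is rolling: the white line has come down from row 257 to 281, and the next line is appearing at row 210. I'll continue.

servo_tool --pt "-1 0 0 0 0 0" --pt "-2 0 0 0 0 0" --pt "-3 0 0 0 0 0" --pt "-4 0 0 0 0 0" --pt "-5 0 0 0 0 0" --pt "-6 0 0 0 0 0" --pt "-7 0 0 0 0 0" --pt "-8 0 0 0 0 0" --pt "-8 0 0 0 0 0"

```text
time: 4.75
eef_pos: [0.5841, 0.1227, 0.1268]
ee_rot: [3.141, 0.001, 1.833]
contact_force: [-1.1, -1.9, 6.6]
finger_gap: 0.0
```

Run:
```python
from h import *
s=snap('wrist','w4.png');cv2.imwrite('pics/w4c.png',cv2.resize(cv2.imread('pics/w4.png')[180:400,200:440],None,fx=2.5,fy=2.5));print(ctrl.sense()['contact_force'])
```

```text
[-1.96851785 -2.71361656  5.41104288]
```

View pics/w4c.png

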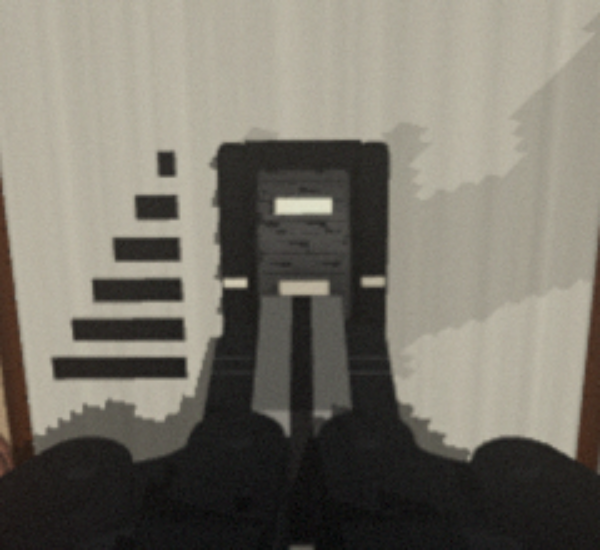

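The next line (row 287) now sits beside the index lines (row 282), so the wheel is at the click. I'll lift straight up.

servo_tool --pt "0 0 -2 0 0 0" --pt "0 0 -6 0 0 0" --pt "0 0 -20 0 0 0" --pt "0 0 -40 0 0 0" --pt "0 0 -65 0 0 0" --pt "0 0 -85 0 0 0" --pt "0 0 -90 0 0 0" --pt "0 0 -90 0 0 0" --pt "0 0 -90 0 0 0"

```text
time: 5.55
eef_pos: [0.583, 0.1234, 0.2147]
ee_rot: [-3.14, -0.0, 1.833]
contact_force: [-1.1, -0.3, -0.0]
finger_gap: -0.0001
```

Run:
```python
from h import *
s=snap('wrist','w5.png');print(ctrl.sense()['contact_force'])
p=fit(s,np.array([[-34,35,118],[-11,55,123.5],[11,55,123.5]])/1e3,np.zeros((3,2)))[0] if 0 else None
a=np.hstack([cv2.resize(cv2.imread('pics/%s.png'%n)[160:310,220:420],None,fx=2,fy=2,interpolation=cv2.INTER_CUBIC) for n in('w1','w5')])
cv2.imwrite('pics/w5c.png',a)
o=np.load('pics/s1.npz')['image'].astype(int);n=snap('scene','s2.png')['image'].astype(int)
c=abs(o-n).max(2)>45;print(c[300:400,200:300].sum(),c[200:340,270:480].sum())
```

```text
[ 0.56589258  0.739755   -0.0941864 ]
1371 2117
```

View pics/w5c.png

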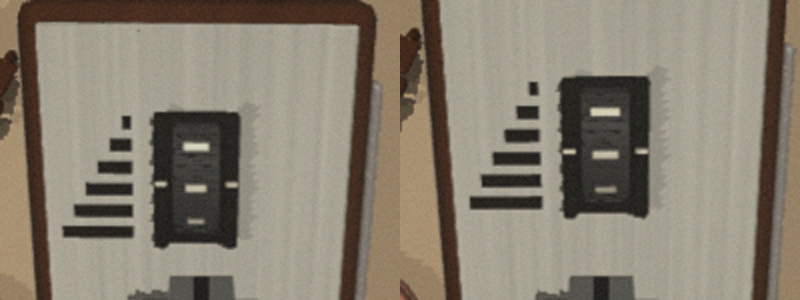

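The before and after crops show the lines at the index growing one step longer: 26/21/17 px became 29/26/21 px. The middle line sits at the index in both, so that is exactly one click, at rest. I'll check the radio's shift, then hand in.

Run:
```python
from h import *
L=np.array([[-34,35,118],[-11,55,123.5],[11,55,123.5]])/1e3
for n,uv in(('w1',[(269,275.5),(300.5,252),(335.5,252)]),('w5',[(273,261.5),(304.5,236),(340.5,235.5)])):
    p,_=fit(np.load(f'pics/{n}.npz'),L,np.array(uv));print(p.round(4),W(p,[[0,.055,.127]]).round(4))
print(ctrl.job_done())
```

```text
[0.5957 0.0781 0.2653] [[0.5813 0.1311 0.127 ]]
[0.5959 0.0778 0.2695] [[0.5812 0.1309 0.127 ]]
the job is handed in; nothing more can be done
None
```

I turned the volume wheel one click louder and handed the job in at about 5.6 s of the 32 s allowed. The hand-in gives no verdict, so this rests on my own checks.

**Move:** I laid the shut fingertips on the crest of the wheel and rolled it about 12 mm towards the long bars, with 5–7 N of contact force. Then I lifted straight up about 90 mm.

**Checks after the lift:**
- **Wheel:** the three visible rim lines are each one step longer than before, and the middle one sits at the index marks. That is exactly one click, at rest.
- **Radio:** the wrist-camera fit shows its crest moved by about 0.2 mm, well inside the 6 mm limit.
- **Contact:** the force reading is back to noise, so the hand is touching nothing.

**Poor or missing checks:**
- **Position:** the first scene and wrist measurements of the crest differed by about 4 mm in y, which the stroke could tolerate.
- **Surroundings:** I compared scene images from before and after, but the arm and its shadow also changed them, so that comparison tells nothing. I did not measure the dish, keys, compact, clip, jar or tone wheel separately. The hand only came down over the volume wheel.

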